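# Line up valve housings by size on the inspection rail

## Robot

A 7-joint arm with a two-finger parallel gripper is mounted at the origin on the work surface. World frame = base frame: x ahead of the robot, y to its left, z up, the work surface at z = 0. Lengths are in m, angles in rad, forces in N, time in s.
With the tool pointing down it reaches from about 0.4 to 0.85 m from the base axis. Payload 10.4 kg.
Tool frame: the origin (TCP) lies between the finger pads; the fingertips stand ahead of it and the grasp point (between the pads) lies 5 mm behind it (manip.tip_extent is the z of the fingertips in the tool frame, in m); z points along the fingers, y is the line along which they close (so a half turn about z gives the same grasp; the last joint's range is limited). The gripper opens to 85 mm and grips with 20 to 120 N. Pads are 22 mm wide; open, the fingers measure 114 mm over their backs; the gripper's body (76 mm by 85 mm) begins 54 mm behind the grasp point. The pads swing forward as they close: fully open they stand 13 mm farther back than shut.
Start: joints at [-1.265, 0.332, -0.065, 1.46, 0.022, 1.35, -0.088], TCP at [0.202, 0.592, 0.245] pointing down, gripper open.
Joint ranges: [-2.6, 2.6], [-0.5, 2.12], [-1.47, 1.34], [0.16, 2.42], [-1.27, 4.41], [0.06, 2.06], [-2.6, 2.6]. Speed limits (rad/s): [2.22, 2.22, 2.79, 2.79, 3.14, 3.14, 3.14].

## Interface

Orientations are given as a unit quaternion [x, y, z, w].
In Python, from workcell import status, viewer, manip gives the robot as it stands.
- The arm moves only by the tool play_rows, never from a script. Its argument "plan" is one flat list of numbers, 7 for each row, row after row: the turn, a rotation vector about the tool's x, y, z in degrees, then the shift along the tool's x, y, z in m, then the opening, from 0 (shut) to 1 (fully open). In form: [ax, ay, az, dx, dy, dz, grip, ax, ay, az, dx, dy, dz, grip, ...]. A call has 1 to 20 rows; each row is the pose to reach, as a shift and turn from the pose commanded when the call began, along the tool's axes at that moment; what a row does not reach only later rows make up. A row lasts 1/8 s, in which the tool goes at most 62.5 mm and 10.7 degrees, less where a joint would pass 70% of its speed; a pose out of reach is approached as far as the arm can. A call with a gripper value outside its range is refused whole. The fingers move at their own pace and stop on an object; "squeeze" is the grip in N (left out, the last holds). Time passes only in rows, so rows that repeat a pose let the fingers close. It gives the time, the measured TCP pose, the force, the opening and the grip force at its end, in the units of the state.
- status.get_obs(): the state, without advancing time (a new reading comes with each control period).
- viewer.camera(name): name is "side" or "top" or "wrist"; returns the picture (384x512x3 uint8, red, green, blue); there is no depth.
- viewer.camera_model(name): a dict with "fx", "fy", "cx", "cy" (pixels), "R" (3x3) and "t" (3): a world point X has camera coordinates R X + t. Camera axes: x right, y down, z forward; pixel columns grow to the right and rows downward; lengths in m; the calibration is good to about 2 mm. The wrist camera is an equidistant fisheye: a pixel r from the principal point sees the ray r / f radians off the axis. A picture is of the moment at which its call begins: read the wrist's pose just before it. camera_model takes no time and is no camera call; for the wrist camera it gives the pose at the moment of the call.
- manip.hand_in(): hands the job in; it is judged then, once.
The state is a dict: "clock": time; "joint_pos": joint angles; "joint_velocities": joint speeds; "tau": joint torques, N m; "position": TCP position; "ee_rot": TCP orientation; "ft_force": force on the tool from outside, world axes, zero at the start; "torque": the same for the moment, N m; "grip_width": opening from 0.0 (shut) to 1.0 (fully open); "grasp_force": force on a finger pad.
Only numpy, scipy, OpenCV 4.12 (cv2) and the standard library are available. Lean on these libraries where they do the work, as an engineer would, in place of code of your own. Each camera call takes 0.05 s, during which the arm holds its last target. There are 200 camera calls.

## Task

Line up the four blue housings on the rail in order of size for inspection: one upright in the middle of each white disc, the smallest on the disc next to the tall end stop and each one after it larger, so that the largest is at the low end. Let go of them all, and leave the small amber jar standing where it is.

Things in the scene. Friction and masses are not known exactly. Their poses are not given: they have to be found in the camera images.
- housing_a: the largest of four loose blue plastic valve housings: an upright round drum 62 mm in diameter and 56 mm high with smooth straight sides, three 6 mm tabs on its rim and a 9 mm wide stem standing 10 mm above the middle of its top. Stands on the table to begin with. Origin: centre of its underside, z up; the sides can be gripped in any direction.
- housing_b: the smallest of four loose blue plastic valve housings: an upright round drum 26 mm in diameter and 32 mm high with smooth straight sides, three 6 mm tabs on its rim and a 9 mm wide stem standing 10 mm above the middle of its top. Stands on the table to begin with. Origin: centre of its underside, z up; the sides can be gripped in any direction.
- housing_c: the second largest of four loose blue plastic valve housings: an upright round drum 50 mm in diameter and 48 mm high with smooth straight sides, three 6 mm tabs on its rim and a 9 mm wide stem standing 10 mm above the middle of its top. Stands on the table to begin with. Origin: centre of its underside, z up; the sides can be gripped in any direction.
- housing_d: the second smallest of four loose blue plastic valve housings: an upright round drum 38 mm in diameter and 40 mm high with smooth straight sides, three 6 mm tabs on its rim and a 9 mm wide stem standing 10 mm above the middle of its top. Stands on the table to begin with. Origin: centre of its underside, z up; the sides can be gripped in any direction.
- disc_p: one of four alike white discs, 66 mm across, 3 mm thick, grey ring and black centre dot, fixed on a flat aluminium rail (400 x 70 mm, 6 mm high) fixed to the table. They lie in a straight row along it, 80 mm apart; the letters do not tell their order, which varies. Origin: centre of its underside, at z = 6 mm; upper face at z = 9 mm; its x axis runs across the rail, y along it.
- disc_q: one of four alike white discs, 66 mm across, 3 mm thick, grey ring and black centre dot, fixed on a flat aluminium rail (400 x 70 mm, 6 mm high) fixed to the table. They lie in a straight row along it, 80 mm apart; the letters do not tell their order, which varies. Origin: centre of its underside, at z = 6 mm; upper face at z = 9 mm; its x axis runs across the rail, y along it.
- disc_r: one of four alike white discs, 66 mm across, 3 mm thick, grey ring and black centre dot, fixed on a flat aluminium rail (400 x 70 mm, 6 mm high) fixed to the table. They lie in a straight row along it, 80 mm apart; the letters do not tell their order, which varies. Origin: centre of its underside, at z = 6 mm; upper face at z = 9 mm; its x axis runs across the rail, y along it.
- disc_s: one of four alike white discs, 66 mm across, 3 mm thick, grey ring and black centre dot, fixed on a flat aluminium rail (400 x 70 mm, 6 mm high) fixed to the table. They lie in a straight row along it, 80 mm apart; the letters do not tell their order, which varies. Origin: centre of its underside, at z = 6 mm; upper face at z = 9 mm; its x axis runs across the rail, y along it.
- tall_stop: the tall end stop of the rail: a dark steel plate 50 mm across the rail, 12 mm thick along it, 50 mm high, fixed on the rail's top at one end, 58 mm from the centre of the nearest disc. Which end differs from start to start; the other end has a like plate only 10 mm high. Origin: centre of its underside, at z = 6 mm.
- jar: a loose bystander: a small jar of amber glass with a paper label and a white lid, 34 mm in diameter and 58 mm high, standing among the housings; to be left where it stands. Origin: centre of its underside, z up.
Not all that is in view belongs to the job. What is shaped like the housing_b but pink or turquoise is not meant.

How it is judged:
By the outcome, as a careful person would: the job done as asked, in the order asked, and still so for the second after the job is handed in, with the robot touching nothing.
It also fails if it takes over 104 s, if anything falls off the work surface, if the arm or the gripper's body presses on something with over 40 N, if the wrist force passes 120 N, or if a joint passes its speed limit or range.

## Working session

There is one attempt and no reset: what is moved stays moved. The work goes in short steps, Python scripts to look and compute and a tool call to move; the robot and the scene stay as the last step left them, time stands still between calls to the robot, and variables do not carry over. Pictures are saved under pics/ and viewed, at most 14 in all, crops included, and the job is handed in when it is done.

Besides the shell and the picture viewer there is one more tool, called after ">>>" by a JSON object that holds its "api" and its "payload", one argument or row to a line. play_rows: Moves the arm, as the interface text tells. Its arguments: {"type":"object","properties":{"plan":{"type":"array","items":{"type":"number"}},"squeeze":{"type":"number"}},"required":["plan"]}

```bash
mkdir -p pics; python3 - <<'E'
from workcell import status, viewer, manip
import cv2
o=status.get_obs(); print({k:o[k] for k in('clock','position','ee_rot','grip_width')}, manip.tip_extent)
for n in('top','side'):
    im=viewer.camera(n); cv2.imwrite(f'pics/{n}0.png',im[:,:,::-1]); m=viewer.camera_model(n); print(n,m)
E
```

```text
{'clock': 0.0, 'position': array([0.2017122 , 0.59119158, 0.24453915]), 'ee_rot': array([ 1.63643726e-01,  9.86519256e-01, -6.93610226e-04, -8.32734390e-05]), 'grip_width': 0.997902980097986} 0.014
top {'fx': 448.4954745661391, 'fy': 448.4954745661391, 'cx': 261.23957628443, 'cy': 186.70826680661972, 'R': array([[-0.02750297, -0.99961077,  0.00467896],
       [-0.99616499,  0.02701863, -0.08321848],
       [ 0.08305967, -0.00694977, -0.99652034]]), 't': array([0.0280784 , 0.55280365, 1.01642579])}
side {'fx': 418.88340581481634, 'fy': 418.88340581481634, 'cx': 256.2689197759598, 'cy': 188.5311620472236, 'R': array([[-0.92507008, -0.37979344, -0.0015121 ],
       [-0.28859078,  0.70550313, -0.64728718],
       [ 0.24690222, -0.59834962, -0.76224473]]), 't': array([0.51943096, 0.17656552, 0.80470503])}
```

View pics/top0.png

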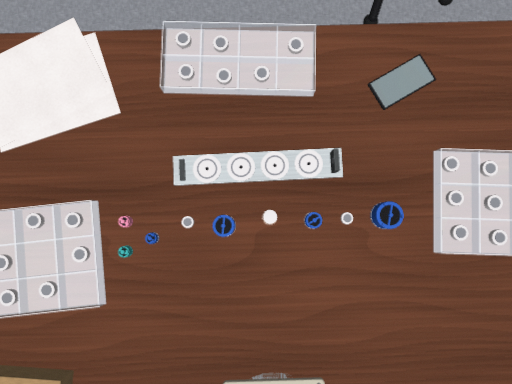

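View pics/side0.png

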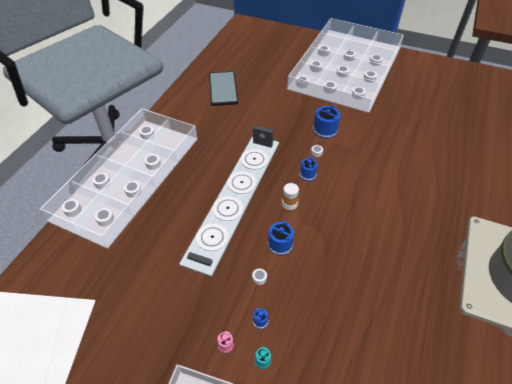

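The top view has the rail with the tall stop at the right end (335,160) and the discs at about (308,163), (275,165), (241,167) and (207,168). The blue housings are a (387,215), c (223,226), d (313,220) and b (152,238), with the jar at (270,217). The side view agrees: the tall stop is at the far end (262,137).

```bash
cat > h.py <<'E'
import numpy as np, cv2
from workcell import status, viewer, manip
from scipy.spatial.transform import Rotation as Rn
def cast(m,uv,z,fish=False):
    R,t=np.array(m['R']),np.array(m['t']); x=(uv[0]-m['cx'])/m['fx']; y=(uv[1]-m['cy'])/m['fy']
    if fish:
        r=np.hypot(x,y); s=np.sin(r)/max(r,1e-9); d=np.array([x*s,y*s,np.cos(r)])
    else: d=np.array([x,y,1.])
    C=-R.T@t; d=R.T@d; return C+d*(z-C[2])/d[2]
H={'a':.056,'b':.032,'c':.048,'d':.040}; D={'a':.062,'b':.026,'c':.05,'d':.038}
def blobs(mask,amin=30):
    cs,_=cv2.findContours(mask.astype(np.uint8),cv2.RETR_EXTERNAL,cv2.CHAIN_APPROX_NONE)
    out=[]
    for c in cs:
        hl=cv2.convexHull(c); A=cv2.contourArea(hl)
        if A<amin: continue
        M=cv2.moments(hl); out.append((M['m10']/M['m00'],M['m01']/M['m00'],A))
    return out
def bluemask(im):
    h=cv2.cvtColor(im,cv2.COLOR_RGB2HSV); return (h[...,0]>105)&(h[...,0]<130)&(h[...,1]>150)&(h[...,2]>40)
def go(target,yaw):
    """rel row from current pose to target with tool down, tool y axis at yaw; prints turn,shift"""
    o=status.get_obs(); R=Rn.from_quat(o['ee_rot']); best=None
    for k in(0,np.pi):
        ty=np.array([np.cos(yaw+k),np.sin(yaw+k),0]); tz=np.array([0,0,-1.]); tx=np.cross(ty,tz)
        T=Rn.from_matrix(np.c_[tx,ty,tz]); rv=(R.inv()*T).as_rotvec(degrees=True)
        if best is None or np.linalg.norm(rv)<np.linalg.norm(best): best=rv
    print('turn',best.round(1),'shift',R.inv().apply(np.array(target)-o['position']).round(4))
E
python3 - <<'E'
from h import *
im=viewer.camera('top'); m=viewer.camera_model('top'); print('cam',-np.array(m['R']).T@m['t'])
for u,v,A in blobs(bluemask(im)):
    if 140<v<300: print('top blue',round(u),round(v),A,[(k,cast(m,(u,v),H[k]*.6).round(4)[:2], round(2*np.sqrt(A/np.pi)/m['fx']*1.0,3)) for k in H])
h=cv2.cvtColor(im,cv2.COLOR_RGB2HSV); w=(h[...,1]<40)&(h[...,2]>215)
w[:145]=0;w[190:]=0;w[:,:180]=0;w[:,335:]=0
for u,v,A in blobs(w,200): print('disc',u,v,A,cast(m,(u,v),.009).round(4))
s=viewer.camera('side'); ms=viewer.camera_model('side')
for u,v,A in blobs(bluemask(s)):
    if v>100: print('side',round(u),round(v),A,[(k,cast(ms,(u,v),H[k]*.5).round(4)[:2]) for k in H])
print('jar',cast(m,(270,217),.058), 'ring',cast(m,(188,222),.01),cast(m,(347,218),.01))
E
```

```text
cam [0.46703189 0.0201954  1.05876108]
top blue 151 238 88.0 [('a', array([0.4427, 0.2664]), np.float64(0.024)), ('b', array([0.4424, 0.2699]), np.float64(0.024)), ('c', array([0.4426, 0.2676]), np.float64(0.024)), ('d', array([0.4425, 0.2687]), np.float64(0.024))]
top blue 223 225 345.0 [('a', array([0.4669, 0.1018]), np.float64(0.047)), ('b', array([0.4669, 0.103 ]), np.float64(0.047)), ('c', array([0.4669, 0.1022]), np.float64(0.047)), ('d', array([0.4669, 0.1026]), np.float64(0.047))]
top blue 313 220 194.5 [('a', array([ 0.4737, -0.1033]), np.float64(0.035)), ('b', array([ 0.4738, -0.105 ]), np.float64(0.035)), ('c', array([ 0.4737, -0.1038]), np.float64(0.035)), ('d', array([ 0.4737, -0.1044]), np.float64(0.035))]
top blue 387 215 655.0 [('a', array([ 0.4799, -0.273 ]), np.float64(0.064)), ('b', array([ 0.4801, -0.2772]), np.float64(0.064)), ('c', array([ 0.48  , -0.2744]), np.float64(0.064)), ('d', array([ 0.48  , -0.2758]), np.float64(0.064))]
disc 233.18137416309952 167.17972780155856 3037.0 [0.6025 0.0777 0.009 ]
disc 312.11180586571385 162.34494566026498 1119.5 [ 0.609  -0.1088  0.009 ]
side 260 317 185.0 [('a', array([0.4418, 0.2729])), ('b', array([0.4436, 0.2681])), ('c', array([0.4424, 0.2713])), ('d', array([0.443 , 0.2697]))]
side 281 236 594.5 [('a', array([0.4669, 0.1019])), ('b', array([0.4692, 0.0941])), ('c', array([0.4677, 0.0993])), ('d', array([0.4685, 0.0967]))]
side 308 167 249.5 [('a', array([ 0.473 , -0.0994])), ('b', array([ 0.4754, -0.1106])), ('c', array([ 0.4738, -0.1032])), ('d', array([ 0.4746, -0.1069]))]
side 327 120 582.0 [('a', array([ 0.4809, -0.2761])), ('b', array([ 0.4834, -0.2904])), ('c', array([ 0.4817, -0.2809])), ('d', array([ 0.4826, -0.2856]))]
jar [ 0.48225299 -0.00442313  0.058     ] ring [0.47660555 0.18569879 0.01      ] [ 0.47572178 -0.18528599  0.01      ]
```

```bash
python3 - <<'E'
from h import *
m=viewer.camera_model('top'); acc=[]
for i in range(3):
    g=cv2.cvtColor(viewer.camera('top'),cv2.COLOR_RGB2GRAY).astype(float); L=[]
    for u,v in((308.5,163),(275,165),(241,167),(207,168.5)):
        for _ in range(4):
            U,V=np.meshgrid(np.arange(512),np.arange(384)); W=((U-u)**2+(V-v)**2<3.3**2)*np.clip(200-g,0,None); u,v=(U*W).sum()/W.sum(),(V*W).sum()/W.sum()
        L.append(cast(m,(u,v),.009)[:2])
    acc.append(L)
P=np.mean(acc,0); print(P.round(4)); print(np.linalg.norm(np.diff(P,axis=0),axis=1))
k=np.arange(4)-1.5; d=(P*k[:,None]).sum(0); d/=np.linalg.norm(d); F=P.mean(0)+.08*k[:,None]*d; print('fit',F.round(4)); print('rail dir',np.degrees(np.arctan2(*d[::-1])))
go([.480,-.2735,.15],np.radians(0)); go([.4430,.269,.15],0);print(status.get_obs()['joint_pos'])
E
```

```text
[[ 0.6072 -0.0996]
 [ 0.6052 -0.0195]
 [ 0.6035  0.0604]
 [ 0.6018  0.1404]]
[0.08017576 0.07989994 0.08007328]
fit [[ 0.6071 -0.0995]
 [ 0.6053 -0.0196]
 [ 0.6035  0.0604]
 [ 0.6017  0.1404]]
rail dir 91.28438849257384
turn [-0.   0.  71.2] shift [-0.5426 -0.7288  0.0954]
turn [-0.   0.  71.2] shift [-0.3324 -0.2273  0.0952]
[-1.26458139  0.33235711 -0.06472563  1.46027559  0.02159451  1.34993301
 -0.08849043]
```

>>> {"api": "play_rows", "payload": {
  "plan": [0,0,71.2,-0.3324,-0.2273,0.095,0.7,0,0,71.2,-0.3324,-0.2273,0.095,0.7,0,0,71.2,-0.3324,-0.2273,0.095,0.7,0,0,71.2,-0.3324,-0.2273,0.095,0.7,0,0,71.2,-0.3324,-0.2273,0.095,0.7,0,0,71.2,-0.3324,-0.2273,0.095,0.7,0,0,71.2,-0.3324,-0.2273,0.095,0.7,0,0,71.2,-0.3324,-0.2273,0.095,0.7,0,0,71.2,-0.3324,-0.2273,0.095,0.7,0,0,71.2,-0.3324,-0.2273,0.095,0.7,0,0,71.2,-0.3324,-0.2273,0.095,0.7,0,0,71.2,-0.3324,-0.2273,0.095,0.7],
  "squeeze": 30
}}

```text
clock: 1.85
position: [0.4428, 0.2696, 0.1504]
ee_rot: [0.707, 0.707, 0.0, -0.0]
ft_force: [-0.8, 0.1, 0.7]
grip_width: 0.701
grasp_force: 0.0
```

```bash
python3 - <<'E'
from h import *
m=viewer.camera_model('wrist'); im=viewer.camera('wrist'); cv2.imwrite('pics/w0.png',im[:,:,::-1])
for u,v,A in blobs(bluemask(im)): print(u,v,A,cast(m,(u,v),.02,True).round(4))
go([.4430,.269,.018],0); print(status.get_obs()['position'])
E
```

```text
274.8986995208761 315.08966461327856 243.5 [0.4652 0.1257 0.02  ]
276.31631205673756 309.868085106383 235.0 [0.4665 0.1332 0.02  ]
256.3287827076223 188.62389078498293 732.5 [0.4447 0.269  0.02  ]
turn [ 0. -0.  0.] shift [-0.0004  0.0002  0.1324]
[0.44283435 0.26938422 0.15036759]
```

View pics/w0.png

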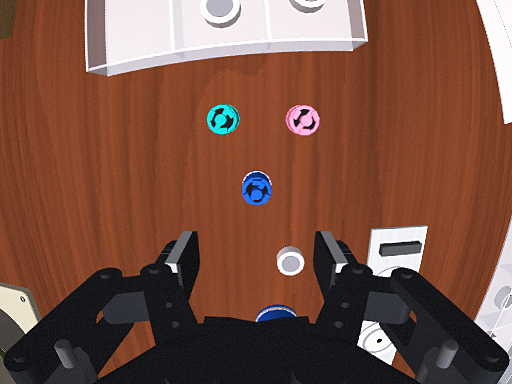

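The wrist view shows housing b at (256,188), which casts to (0.444, 0.269), so b is confirmed. I'll go down and grip it.

>>> {"api": "play_rows", "payload": {
  "plan": [0,0,0,-0.0004,0.001,0.06,0.7,0,0,0,-0.0004,0.001,0.11,0.7,0,0,0,-0.0004,0.001,0.132,0.7,0,0,0,-0.0004,0.001,0.132,0.7,0,0,0,-0.0004,0.001,0.132,0.1,0,0,0,-0.0004,0.001,0.132,0.1,0,0,0,-0.0004,0.001,0.132,0.1,0,0,0,-0.0004,0.001,0.132,0.1,0,0,0,-0.0004,0.001,0.132,0.1,0,0,0,-0.0004,0.001,0.132,0.1],
  "squeeze": 30
}}

```text
clock: 3.15
position: [0.4448, 0.2694, 0.0198]
ee_rot: [0.707, 0.707, 0.001, -0.0]
ft_force: [-1.4, -0.5, 7.3]
grip_width: 0.294
grasp_force: 29.3
```

>>> {"api": "play_rows", "payload": {
  "plan": [0,0,0,0,0,-0.03,0.1,0,0,0,0,0,-0.07,0.1,0,0,0,0,0,-0.12,0.1,0,0,0,-0.04,0.018,-0.12,0.1,0,0,0,-0.09,0.04,-0.12,0.1,0,0,0,-0.14,0.062,-0.12,0.1,0,0,0,-0.19,0.084,-0.12,0.1,0,0,0,-0.24,0.106,-0.12,0.1,0,0,0,-0.29,0.128,-0.12,0.1,0,0,0,-0.34,0.15,-0.12,0.1,0,0,0,-0.3685,0.1633,-0.12,0.1,0,0,0,-0.3685,0.1633,-0.12,0.1,0,0,0,-0.3685,0.1633,-0.12,0.1,0,0,0,-0.3685,0.1633,-0.12,0.1]
}}

```text
clock: 4.9
position: [0.607, -0.0984, 0.1385]
ee_rot: [0.707, 0.708, 0.0, -0.0]
ft_force: [0.4, 0.2, -0.5]
grip_width: 0.295
grasp_force: 29.6
```

```bash
python3 - <<'E'
from h import *
m=viewer.camera_model('wrist'); im=viewer.camera('wrist'); cv2.imwrite('pics/w1.png',im[:,:,::-1])
for u,v,A in blobs(bluemask(im)): print(u,v,A)
go([.6071,-.0995,.0295],0); print(status.get_obs()['position'],status.get_obs()['joint_pos'])
E
```

```text
161.4971751412429 338.0183615819209 118.0
136.12987012987014 313.8528138528138 77.0
255.63954856653828 258.8504492939666 3116.0
253.77262693156732 221.86423841059602 151.0
110.52567188126754 197.4284997994384 1662.0
133.85011185682325 184.25055928411632 74.5
117.72636815920397 6.293532338308457 67.0
103.2878431372549 3.2901960784313724 212.5
turn [ 0.  -0.   0.1] shift [-1.10e-03  1.00e-04  1.09e-01]
[ 0.60699803 -0.09848174  0.1384599 ] [-0.32982554  0.42125008  0.53139166  1.64375323 -0.23102828  1.13948386
  0.26171034]
```

View pics/w1.png

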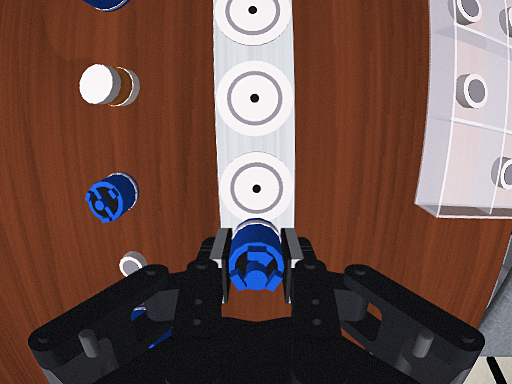

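b is held upright between the pads at (256,259), with disc dots visible at (256,188) and (254,98). Next I lower it, release and lift.

>>> {"api": "play_rows", "payload": {
  "plan": [0,0,0,-0.001,0,0.05,0.1,0,0,0,-0.001,0,0.09,0.1,0,0,0,-0.001,0,0.103,0.1,0,0,0,-0.001,0,0.109,0.1,0,0,0,-0.001,0,0.109,0.1,0,0,0,-0.001,0,0.109,0.1,0,0,0,-0.001,0,0.109,0.6,0,0,0,-0.001,0,0.109,0.6,0,0,0,-0.001,0,0.109,0.6,0,0,0,-0.001,0,0.109,0.6,0,0,0,-0.001,0,0.08,0.6,0,0,0,-0.001,0,0.04,0.6,0,0,0,-0.001,0,0,0.75,0,0,0,-0.001,0,0,0.75]
}}

```text
clock: 6.7
position: [0.6089, -0.1014, 0.1417]
ee_rot: [0.707, 0.707, 0.002, 0.002]
ft_force: [0.2, -0.4, -0.3]
grip_width: 0.749
grasp_force: 0.0
```

```bash
python3 - <<'E'
from h import *
m=viewer.camera_model('wrist'); im=viewer.camera('wrist'); cv2.imwrite('pics/w2.png',im[:,:,::-1])
for u,v,A in blobs(bluemask(im)): print(u,v,A,cast(m,(u,v),.02,True).round(4))
for p in((.4742,-.1052),(.468,.101),(.480,-.2745)): go([*p,.12],0)
E
```

```text
124.94193548387096 352.7467741935484 310.0 [ 0.4433 -0.3154  0.02  ]
136.70407481629925 333.8460253841015 499.0 [ 0.4692 -0.2772  0.02  ]
253.88503685993223 193.15042837218567 836.5 [ 0.6093 -0.1037  0.02  ]
108.9945338597024 193.5739447312481 1646.5 [ 0.4709 -0.1038  0.02  ]
131.4179894179894 179.21693121693121 63.0 [ 0.4968 -0.0902  0.02  ]
117.04545454545455 5.0606060606060606 44.0 [0.485  0.0741 0.02  ]
101.89060887512899 2.7946336429308563 161.5 [0.4683 0.08   0.02  ]
turn [ 0.2 -0.  -0. ] shift [-0.0043 -0.1337  0.0192]
turn [ 0.2 -0.  -0. ] shift [ 0.2019 -0.14    0.0193]
turn [ 0.2 -0.  -0. ] shift [-0.1736 -0.1278  0.0192]
```

View pics/w2.png

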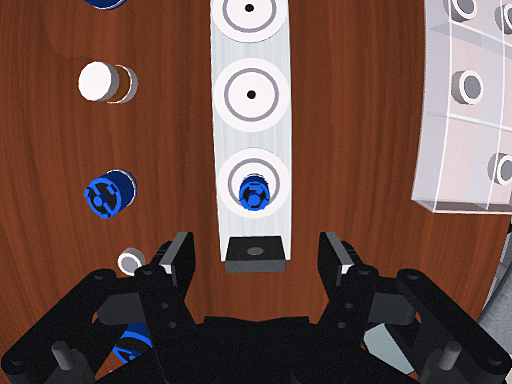

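b stands on the end disc at (254,193), next to the tall stop. Next is d.

>>> {"api": "play_rows", "payload": {
  "plan": [0,0,0,-0.003,-0.05,0,0.75,0,0,0,-0.0055,-0.1,0,0.75,0,0,0,-0.0055,-0.1328,0,0.75,0,0,0,-0.0055,-0.1328,0,0.75,0,0,0,-0.0055,-0.1328,0,0.75,0,0,0,-0.0055,-0.1328,0.05,0.75,0,0,0,-0.0055,-0.1328,0.095,0.75,0,0,0,-0.0055,-0.1328,0.113,0.75,0,0,0,-0.0055,-0.1328,0.116,0.75,0,0,0,-0.0055,-0.1328,0.116,0.75,0,0,0,-0.0055,-0.1328,0.116,0.2,0,0,0,-0.0055,-0.1328,0.116,0.2,0,0,0,-0.0055,-0.1328,0.116,0.2,0,0,0,-0.0055,-0.1328,0.116,0.2,0,0,0,-0.0055,-0.1328,0.116,0.2]
}}

```text
clock: 8.62
position: [0.475, -0.1063, 0.0232]
ee_rot: [0.707, 0.707, 0.001, 0.0]
ft_force: [-1.1, 0.2, 7.1]
grip_width: 0.432
grasp_force: 29.7
```

```bash
python3 - <<'E'
from h import *
m=viewer.camera_model('top'); im=viewer.camera('top'); cv2.imwrite('pics/t1.png',im[:,:,::-1])
for u,v,A in blobs(bluemask(im)): print(u,v,A,cast(m,(u,v),.028,).round(4))
go([.6053,-.0196,.15],0); print(status.get_obs()['position'],status.get_obs()['grip_width'])
E
```

```text
223.29865125240846 225.22591522157992 346.0 [0.4669 0.1023 0.028 ]
390.602758156744 215.07500840901443 495.5 [ 0.4795 -0.2823  0.028 ]
310.1162280701754 161.78728070175438 76.0 [ 0.6078 -0.1019  0.028 ]
turn [ 0.1 -0.  -0. ] shift [ 0.0868  0.1305 -0.1265]
[ 0.4749944  -0.10628971  0.02323284] 0.4355842850489446
```

>>> {"api": "play_rows", "payload": {
  "plan": [0,0,0,0,0,-0.03,0.2,0,0,0,0,0,-0.07,0.2,0,0,0,0,0,-0.11,0.2,0,0,0,0.03,0.045,-0.11,0.2,0,0,0,0.06,0.09,-0.11,0.2,0,0,0,0.0854,0.131,-0.11,0.2,0,0,0,0.0854,0.131,-0.11,0.2,0,0,0,0.0854,0.131,-0.11,0.2,0,0,0,0.0854,0.131,-0.11,0.2]
}}

```text
clock: 9.8
position: [0.6047, -0.0221, 0.1326]
ee_rot: [0.708, 0.706, 0.0, -0.0]
ft_force: [-0.8, -0.4, -0.5]
grip_width: 0.439
grasp_force: 30.5
```

```bash
python3 - <<'E'
from h import *
L=[]
for _ in range(4):
    viewer.camera_model('wrist'); im=viewer.camera('wrist'); L.append(status.get_obs()['position'])
p=np.mean(L,0); print(np.array(L).round(4)); print('shift to tgt', (np.array([.6053,-.0203,.0332])-p).round(4))
m=viewer.camera_model('wrist'); g=cv2.cvtColor(im,cv2.COLOR_RGB2HSV)
for u,v,A in blobs(bluemask(im)):
    if 200<u<300: print(u,v,A,cast(m,(u,v),.028,True).round(4))
cv2.imwrite('pics/w3.png',im[:,:,::-1])
E
```

```text
[[ 0.6047 -0.0219  0.1327]
 [ 0.6049 -0.0218  0.1327]
 [ 0.6049 -0.0216  0.1326]
 [ 0.605  -0.0214  0.1326]]
shift to tgt [ 0.0004  0.0014 -0.0995]
255.87909877288268 253.75900221283442 6628.0 [ 0.6065 -0.0743  0.028 ]
257.5833333333333 199.56578947368422 38.0 [ 0.608  -0.0244  0.028 ]
```

View pics/w3.png

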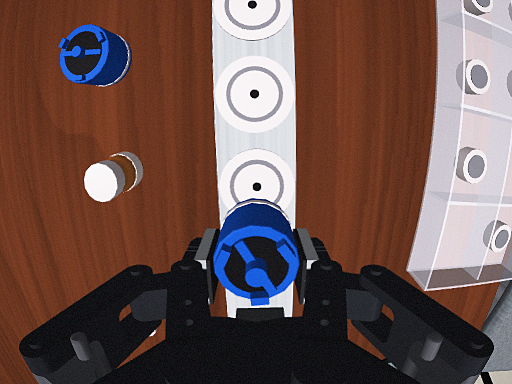

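d is held upright at (256,254) with the next disc's dot at (257,187). I'll lower and release it.

>>> {"api": "play_rows", "payload": {
  "plan": [0,0,0,0.001,0,0.05,0.2,0,0,0,0.001,0,0.085,0.2,0,0,0,0.001,0,0.095,0.2,0,0,0,0.001,0,0.0985,0.2,0,0,0,0.001,0,0.0985,0.2,0,0,0,0.001,0,0.0985,0.2,0,0,0,0.001,0,0.0985,0.2,0,0,0,0.001,0,0.0985,0.7,0,0,0,0.001,0,0.0985,0.7,0,0,0,0.001,0,0.0985,0.7,0,0,0,0.001,0,0.0985,0.7,0,0,0,0.001,0,0.07,0.7,0,0,0,0.001,0,0.03,0.85,0,0,0,0.001,0,-0.01,0.85,0,0,0,0.001,0,-0.01,0.85,0,0,0,0.001,0,-0.01,0.85]
}}

```text
clock: 12.0
position: [0.605, -0.0199, 0.1417]
ee_rot: [0.707, 0.707, -0.0, -0.0]
ft_force: [-1.3, 0.2, -0.7]
grip_width: 0.851
grasp_force: 0.0
```

```bash
python3 - <<'E'
from h import *
m=viewer.camera_model('wrist');im=viewer.camera('wrist'); 
for u,v,A in blobs(bluemask(im)):
    print(u,v,A,cast(m,(u,v),.032,True).round(4))
go([.4675,.1015,.145],0)
E
```

```text
259.23602219376863 277.37451984635084 781.0 [ 0.6094 -0.1006  0.032 ]
258.6607142857143 257.76190476190476 56.0 [ 0.6088 -0.0795  0.032 ]
256.8087531540938 191.41486121987293 1915.5 [ 0.6071 -0.0173  0.032 ]
129.11797752808988 72.09363295880149 89.0 [0.5    0.0867 0.032 ]
97.4563401670463 58.55418158151643 3073.0 [0.4683 0.1031 0.032 ]
turn [-0.1 -0.  -0. ] shift [ 0.1213 -0.1372 -0.0036]
```

>>> {"api": "play_rows", "payload": {
  "plan": [0,0,0,0.04,-0.046,0,0.85,0,0,0,0.08,-0.092,0,0.85,0,0,0,0.1215,-0.137,0,0.85,0,0,0,0.1215,-0.137,0,0.85,0,0,0,0.1215,-0.137,0,0.85,0,0,0,0.1215,-0.137,0.05,0.85,0,0,0,0.1215,-0.137,0.095,0.85,0,0,0,0.1215,-0.137,0.113,0.85,0,0,0,0.1215,-0.137,0.117,0.85,0,0,0,0.1215,-0.137,0.117,0.85,0,0,0,0.1215,-0.137,0.117,0.3,0,0,0,0.1215,-0.137,0.117,0.3,0,0,0,0.1215,-0.137,0.117,0.3,0,0,0,0.1215,-0.137,0.117,0.3,0,0,0,0.1215,-0.137,0.117,0.3],
  "squeeze": 35
}}

```text
clock: 13.92
position: [0.4691, 0.1017, 0.0263]
ee_rot: [0.707, 0.707, 0.001, 0.0]
ft_force: [-1.4, -0.8, 6.3]
grip_width: 0.573
grasp_force: 35.8
```

>>> {"api": "play_rows", "payload": {
  "plan": [0,0,0,0,0,-0.03,0.3,0,0,0,0,0,-0.07,0.3,0,0,0,0,0,-0.11,0.3,0,0,0,-0.013,0.045,-0.11,0.3,0,0,0,-0.026,0.09,-0.11,0.3,0,0,0,-0.041,0.1355,-0.11,0.3,0,0,0,-0.041,0.1355,-0.11,0.3,0,0,0,-0.041,0.1355,-0.11,0.3,0,0,0,-0.041,0.1355,-0.11,0.3,0,0,0,-0.041,0.1355,-0.11,0.3,0,0,0,-0.041,0.1355,-0.11,0.3]
}}

```text
clock: 15.3
position: [0.6036, 0.0609, 0.1356]
ee_rot: [0.707, 0.707, 0.0, -0.0]
ft_force: [0.2, -0.0, -1.0]
grip_width: 0.578
grasp_force: 36.9
```

```bash
python3 - <<'E'
from h import *
go([.6035,.0604,.0363],0); print(status.get_obs()['position'],status.get_obs()['grip_width'])
m=viewer.camera_model('top'); im=viewer.camera('top')
for u,v,A in blobs(bluemask(im)): print(u,v,A,cast(m,(u,v),.035,).round(4))
E
```

```text
turn [ 0. -0. -0.] shift [-0.0005 -0.0001  0.0993]
[0.60358529 0.06086608 0.13555977] 0.5782920122215169
387.26047220106625 214.95125666412795 656.5 [ 0.4799 -0.2726  0.035 ]
310.1162280701754 161.78728070175438 76.0 [ 0.6069 -0.101   0.035 ]
273.55004591368225 163.3682277318641 181.5 [ 0.6055 -0.0167  0.035 ]
```

>>> {"api": "play_rows", "payload": {
  "plan": [0,0,0,-0.0005,0,0.05,0.3,0,0,0,-0.0005,0,0.085,0.3,0,0,0,-0.0005,0,0.095,0.3,0,0,0,-0.0005,0,0.0985,0.3,0,0,0,-0.0005,0,0.0985,0.3,0,0,0,-0.0005,0,0.0985,0.3,0,0,0,-0.0005,0,0.0985,0.3,0,0,0,-0.0005,0,0.0985,0.85,0,0,0,-0.0005,0,0.0985,0.85,0,0,0,-0.0005,0,0.0985,0.85,0,0,0,-0.0005,0,0.0985,0.85,0,0,0,-0.0005,0,0.07,0.85,0,0,0,-0.0005,0,0.03,1,0,0,0,-0.0005,0,-0.01,1,0,0,0,-0.0005,0,-0.01,1,0,0,0,-0.0005,0,-0.01,1]
}}

```text
clock: 17.35
position: [0.6035, 0.0601, 0.1447]
ee_rot: [0.707, 0.707, -0.0, -0.0]
ft_force: [-0.7, 0.1, -0.4]
grip_width: 1.0
grasp_force: 0.0
```

```bash
python3 - <<'E'
from h import *
m=viewer.camera_model('wrist');im=viewer.camera('wrist'); cv2.imwrite('pics/w4.png',im[:,:,::-1])
for u,v,A in blobs(bluemask(im)):
    print(u,v,A,cast(m,(u,v),.035,True).round(4))
go([.4802,-.2735,.145],0)
E
```

```text
258.5611814345991 318.75105485232064 39.5 [ 0.6075 -0.0716  0.035 ]
258.37008420009903 273.6884596334819 1682.5 [ 0.6071 -0.0166  0.035 ]
256.89905378241895 196.19703878021275 3399.5 [0.6057 0.0585 0.035 ]
turn [-0.1  0.  -0. ] shift [-0.3336 -0.1229 -0.0006]
```

View pics/w4.png

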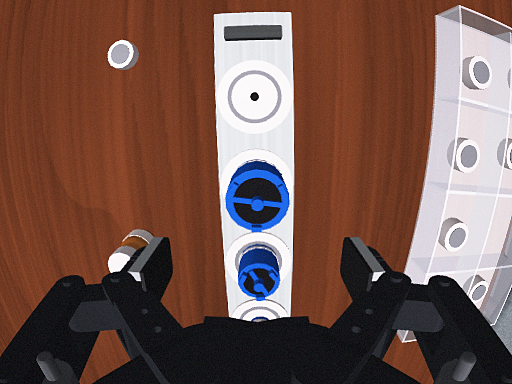

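c is at (257,196) on the third disc with d behind it, and the jar is undisturbed at (122,260). Next is a.

>>> {"api": "play_rows", "payload": {
  "plan": [0,0,0,-0.055,-0.02,0,1,0,0,0,-0.11,-0.04,0,1,0,0,0,-0.165,-0.06,0,1,0,0,0,-0.22,-0.08,0,1,0,0,0,-0.275,-0.1,0,1,0,0,0,-0.315,-0.116,0,1,0,0,0,-0.3336,-0.1229,0,1,0,0,0,-0.3336,-0.1229,0,1,0,0,0,-0.3336,-0.1229,0,1,0,0,0,-0.3336,-0.1229,0,1,0,0,0,-0.3336,-0.1229,0,1]
}}

```text
clock: 18.77
position: [0.4811, -0.2727, 0.1452]
ee_rot: [0.707, 0.707, 0.0, -0.0]
ft_force: [0.2, 0.1, -0.9]
grip_width: 1.0
grasp_force: 0.0
```

```bash
python3 - <<'E'
from h import *
m=viewer.camera_model('wrist');im=viewer.camera('wrist'); cv2.imwrite('pics/w5.png',im[:,:,::-1])
for u,v,A in blobs(bluemask(im)):
    print(u,v,A,cast(m,(u,v),.034,True).round(4))
go([.4802,-.2735,.027],0)
E
```

```text
254.8094160847185 193.75954886725026 5083.5 [ 0.4817 -0.2725  0.034 ]
383.59 17.26 50.0 [ 0.592  -0.1155  0.034 ]
398.8860830527497 9.083333333333334 594.0 [ 0.6078 -0.1046  0.034 ]
turn [-0. -0.  0.] shift [-0.0007 -0.0009  0.1182]
```

View pics/w5.png

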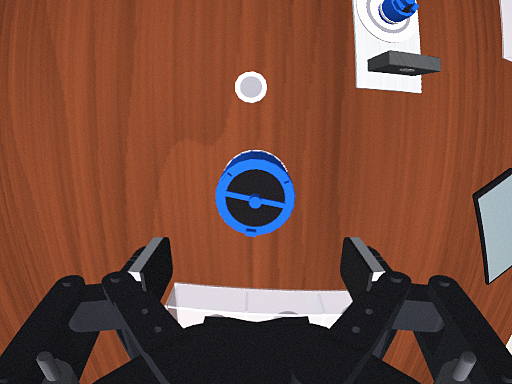

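a is at (255,194), between and ahead of the pads, and its cast position (0.481,-0.273) matches. I'll grip it.

>>> {"api": "play_rows", "payload": {
  "plan": [0,0,0,0,0,0.05,1,0,0,0,0,0,0.09,1,0,0,0,0,0,0.113,1,0,0,0,0,0,0.118,1,0,0,0,0,0,0.118,1,0,0,0,0,0,0.118,0.5,0,0,0,0,0,0.118,0.5,0,0,0,0,0,0.118,0.5,0,0,0,0,0,0.118,0.5,0,0,0,0,0,0.118,0.5],
  "squeeze": 40
}}

```text
clock: 20.08
position: [0.4814, -0.2738, 0.0286]
ee_rot: [0.707, 0.707, 0.001, 0.001]
ft_force: [-1.9, 0.9, 6.7]
grip_width: 0.718
grasp_force: 42.5
```

>>> {"api": "play_rows", "payload": {
  "plan": [0,0,0,0,0,-0.03,0.5,0,0,0,0,0,-0.07,0.5,0,0,0,0,0,-0.115,0.5,0,0,0,0.045,0.013,-0.115,0.5,0,0,0,0.09,0.026,-0.115,0.5,0,0,0,0.135,0.039,-0.115,0.5,0,0,0,0.18,0.052,-0.115,0.5,0,0,0,0.225,0.065,-0.115,0.5,0,0,0,0.27,0.079,-0.115,0.5,0,0,0,0.315,0.092,-0.115,0.5,0,0,0,0.36,0.105,-0.115,0.5,0,0,0,0.395,0.115,-0.115,0.5,0,0,0,0.4137,0.1207,-0.115,0.5,0,0,0,0.4137,0.1207,-0.115,0.5,0,0,0,0.4137,0.1207,-0.115,0.5,0,0,0,0.4137,0.1207,-0.115,0.5,0,0,0,0.4137,0.1207,-0.115,0.5]
}}

```text
clock: 22.2
position: [0.6017, 0.1391, 0.1425]
ee_rot: [0.708, 0.706, 0.0, 0.0]
ft_force: [0.1, -0.4, -2.0]
grip_width: 0.721
grasp_force: 44.1
```

```bash
python3 - <<'E'
from h import *
go([.6017,.1404,.0386],0); print(status.get_obs()['position'],status.get_obs()['grip_width'])
m=viewer.camera_model('top'); im=viewer.camera('top')
for u,v,A in blobs(bluemask(im)): print(u,v,A,cast(m,(u,v),.033,).round(4))
E
```

```text
turn [ 0.  -0.  -0.1] shift [ 0.0013 -0.      0.1039]
[0.60171012 0.13911273 0.14247246] 0.720668369354178
310.1162280701754 161.78728070175438 76.0 [ 0.6071 -0.1013  0.033 ]
273.55004591368225 163.3682277318641 181.5 [ 0.6057 -0.0168  0.033 ]
240.08187134502924 164.57602339181287 342.0 [0.605  0.0604 0.033 ]
```

>>> {"api": "play_rows", "payload": {
  "plan": [0,0,0,0.001,0,0.05,0.5,0,0,0,0.001,0,0.09,0.5,0,0,0,0.001,0,0.1,0.5,0,0,0,0.001,0,0.103,0.5,0,0,0,0.001,0,0.103,0.5,0,0,0,0.001,0,0.103,0.5,0,0,0,0.001,0,0.103,0.5,0,0,0,0.001,0,0.103,1,0,0,0,0.001,0,0.103,1,0,0,0,0.001,0,0.103,1,0,0,0,0.001,0,0.103,1,0,0,0,0.001,0,0.07,1,0,0,0,0.001,0,0.02,1,0,0,0,0.001,0,-0.02,1,0,0,0,0.001,-0.05,-0.05,1,0,0,0,0.001,-0.1,-0.05,1,0,0,0,0.001,-0.15,-0.05,1,0,0,0,0.001,-0.18,-0.05,1,0,0,0,0.001,-0.18,-0.05,1,0,0,0,0.001,-0.18,-0.05,1]
}}

```text
clock: 24.75
position: [0.4223, 0.1412, 0.1926]
ee_rot: [0.707, 0.707, 0.001, 0.0]
ft_force: [-0.5, -0.0, 0.5]
grip_width: 1.003
grasp_force: 0.0
```

```bash
python3 - <<'E'
from h import *
F={'b':(.6071,-.0995),'d':(.6053,-.0196),'c':(.6035,.0604),'a':(.6017,.1404)}
for n in('top','side'):
    m=viewer.camera_model(n); im=viewer.camera(n)
    cv2.imwrite(f'pics/{n}2.png',cv2.resize(im[100:300,100:400] if n=='top' else im[90:340,130:400],None,fx=2.2,fy=2.2)[:,:,::-1])
    for u,v,A in blobs(bluemask(im)):
        for k,f in F.items():
            p=cast(m,(u,v),.009+H[k]*(.6 if n=='top' else .5))[:2]
            if np.hypot(*(p-f))<.03: print(n,k,A,p.round(4),'err mm',((p-f)*1e3).round(1))
# stem tops unaffected; jar
E
```

```text
top b 76.0 [ 0.6078 -0.1018] err mm [ 0.7 -2.3]
top d 181.5 [ 0.6057 -0.0168] err mm [0.4 2.8]
top c 342.0 [0.6044 0.0602] err mm [ 0.9 -0.2]
top a 593.0 [0.6026 0.1444] err mm [0.9 4. ]
side a 1769.5 [0.6044 0.1117] err mm [  2.7 -28.7]
side d 251.5 [ 0.6074 -0.0188] err mm [2.1 0.8]
side b 91.5 [ 0.6104 -0.1052] err mm [ 3.3 -5.7]
```

View pics/top2.png

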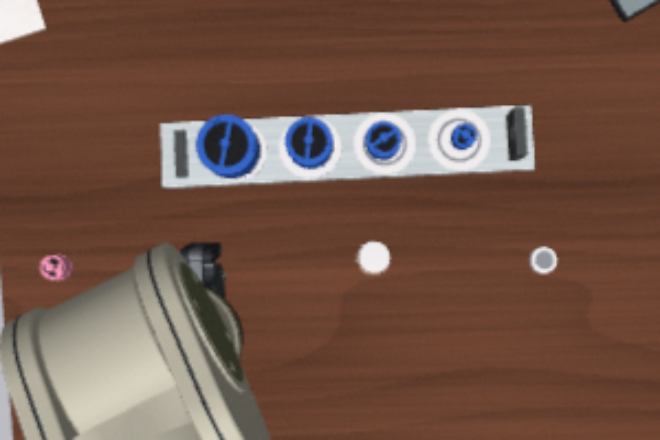

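View pics/side2.png

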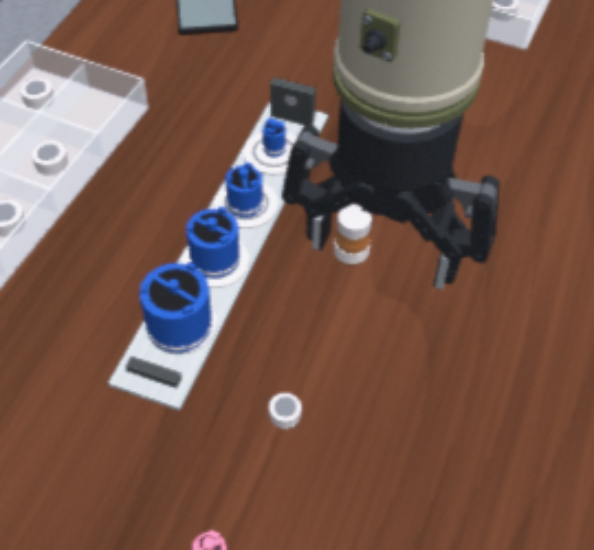

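All four stand upright in the right order, and the jar is untouched. The centring estimates depend on height, so I'll check from directly above each disc with the wrist camera.

```bash
python3 - <<'E'
from h import *
m=viewer.camera_model('wrist'); o=status.get_obs(); C=-np.array(m['R']).T@m['t']
print('cam-tcp',C-o['position'],'axis',m['R'][2], m['fx'],m['cx'],m['cy'])
off=(C-o['position'])[:2]
for f in((.6017,.1404),(.6035,.0604),(.6053,-.0196),(.6071,-.0995)):
    t=np.array(f)-off; print(t.round(4)); go([*t,.19],0)
E
```

```text
cam-tcp [0.00149712 0.06830211 0.12941687] axis [ 3.68911661e-04 -2.68628275e-01 -9.63243850e-01] 297.3186396354542 255.99753251890567 192.46054680826595
[0.6002 0.0721]
turn [ 0.   0.  -0.1] shift [-0.0687  0.1778  0.0024]
[ 0.602  -0.0079]
turn [ 0.   0.  -0.1] shift [-0.1487  0.1797  0.0025]
[ 0.6038 -0.0879]
turn [ 0.   0.  -0.1] shift [-0.2287  0.1816  0.0025]
[ 0.6056 -0.1678]
turn [ 0.   0.  -0.1] shift [-0.3085  0.1836  0.0025]
```

>>> {"api": "play_rows", "payload": {
  "plan": [0,0,0,-0.02,0.055,0,1,0,0,0,-0.04,0.11,0,1,0,0,0,-0.06,0.16,0,1,0,0,0,-0.0687,0.1778,0,1,0,0,0,-0.0687,0.1778,0,1,0,0,0,-0.0687,0.1778,0,1]
}}

```text
clock: 25.6
position: [0.599, 0.0728, 0.1919]
ee_rot: [0.707, 0.707, -0.0, -0.0]
ft_force: [0.3, -0.3, 0.4]
grip_width: 0.998
grasp_force: 0.0
```

```bash
cat > chk.py <<'E'
from h import *
F={'b':(.6071,-.0995),'d':(.6053,-.0196),'c':(.6035,.0604),'a':(.6017,.1404)}
m=viewer.camera_model('wrist'); im=viewer.camera('wrist'); C=-np.array(m['R']).T@m['t']; k=min(F,key=lambda k:np.hypot(*(np.array(F[k])-C[:2])))
# rectify to overhead plane at z=.009: 0.5 mm/px, 120 mm square around disc
g=np.arange(-60,60,.5)*1e-3; Y,X=np.meshgrid(g+F[k][1],g+F[k][0])
P=np.stack([X,Y,np.full_like(X,.009)],-1)@np.array(m['R']).T+m['t']
r=np.hypot(P[...,0],P[...,1]); th=np.arctan2(r,P[...,2]); U=(m['cx']+m['fx']*th*P[...,0]/r).astype(np.float32); V=(m['cy']+m['fy']*th*P[...,1]/r).astype(np.float32)
w=cv2.remap(im,U,V,cv2.INTER_LINEAR); cv2.imwrite(f'pics/chk_{k}.png',w[:,:,::-1])
h=cv2.cvtColor(w,cv2.COLOR_RGB2HSV)
B=max(blobs(bluemask(w)),key=lambda b:b[2]-10*np.hypot(b[0]-120,b[1]-120))
hs=h[...,2]>238; hs&=(h[...,1]<12)
D_=np.array([F[k][0]+(B[1]-120)*5e-4,F[k][1]+(B[0]-120)*5e-4]); s=(C[2]-.009-H[k])/(C[2]-.009)
pos=C[:2]+(D_-C[:2])*s
print(k,'cam',C.round(4),'pos',pos.round(4),'err mm',((pos-F[k])*1e3).round(1),'diam',round(2*np.sqrt(B[2]/np.pi)*.5*s,1))
E
python3 chk.py
```

```text
a cam [0.6006 0.141  0.3213] pos [0.6035 0.1452] err mm [1.8 4.8] diam 60.7
```

View pics/chk_a.png

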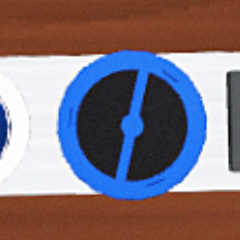

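>>> {"api": "play_rows", "payload": {
  "plan": [0,0,0,-0.04,0.001,0,1,0,0,0,-0.08,0.002,0,1,0,0,0,-0.12,0.003,0,1,0,0,0,-0.16,0.004,0,1,0,0,0,-0.16,0.004,0,1,0,0,0,-0.16,0.004,0,1,0,0,0,-0.16,0.004,0,1]
}}

```text
clock: 26.52
position: [0.6035, -0.0857, 0.1923]
ee_rot: [0.706, 0.708, 0.0, -0.0]
ft_force: [0.6, 0.2, 0.0]
grip_width: 1.002
grasp_force: 0.0
```

```bash
python3 chk.py
```

```text
d cam [ 0.6048 -0.0176  0.3218] pos [ 0.6072 -0.0154] err mm [1.9 4.2] diam 36.7
```

>>> {"api": "play_rows", "payload": {
  "plan": [0,0,0,-0.04,0.001,0,1,0,0,0,-0.08,0.002,0,1,0,0,0,-0.08,0.002,0,1,0,0,0,-0.08,0.002,0,1,0,0,0,-0.08,0.002,0,1]
}}

```text
clock: 27.2
position: [0.6057, -0.1658, 0.1921]
ee_rot: [0.707, 0.708, 0.0, -0.0]
ft_force: [-0.4, -1.0, 0.5]
grip_width: 1.002
grasp_force: 0.0
```

```bash
python3 chk.py; python3 -c "
import cv2,numpy as np
cv2.imwrite('pics/bd.png',cv2.resize(np.hstack([cv2.imread('pics/chk_d.png'),cv2.imread('pics/chk_b.png')]),None,fx=1.5,fy=1.5))"
```

```text
b cam [ 0.607  -0.0976  0.3217] pos [ 0.6094 -0.1001] err mm [ 2.3 -0.6] diam 24.3
```

View pics/bd.png

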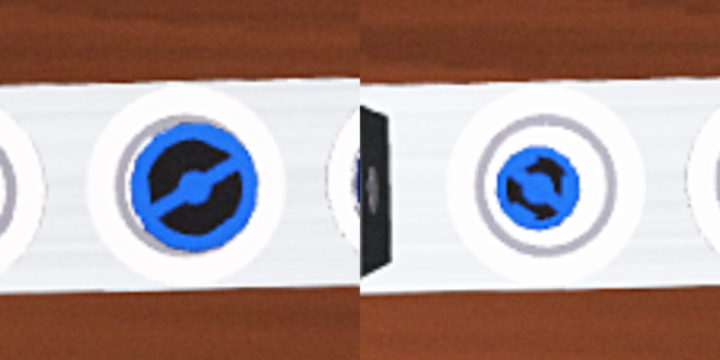

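Disc against housing from overhead: b is about 2.5 mm off toward the stop, and d about 2.5 mm and a about 3 mm off toward the low end. c is fine. Time is plentiful, so I'll recentre all three, starting with b.

>>> {"api": "play_rows", "payload": {
  "plan": [0,0,0,0.04,0.001,0.04,0.7,0,0,0,0.065,0.001,0.08,0.7,0,0,0,0.065,0.001,0.08,0.7,0,0,0,0.065,0.001,0.08,0.7,0,0,0,0.065,0.001,0.08,0.7]
}}

```text
clock: 27.88
position: [0.6071, -0.1039, 0.1138]
ee_rot: [0.708, 0.706, 0.001, 0.001]
ft_force: [0.1, -0.4, -0.1]
grip_width: 0.7
grasp_force: 0.0
```

```bash
python3 -c "
from h import *
go([.6073,-.102,.031],0)"
```

```text
turn [ 0.1  0.  -0.1] shift [0.0019 0.0001 0.0828]
```

>>> {"api": "play_rows", "payload": {
  "plan": [0,0,0,0.001,0,0.05,0.7,0,0,0,0.001,0,0.078,0.7,0,0,0,0.001,0,0.082,0.7,0,0,0,0.001,0,0.082,0.1,0,0,0,0.001,0,0.082,0.1,0,0,0,0.001,0,0.082,0.1,0,0,0,0.001,0,0.082,0.1,0,0,0,0.001,0,0.078,0.1,0,0,0,0.0037,0,0.078,0.1,0,0,0,0.0037,0,0.078,0.1,0,0,0,0.0037,0,0.082,0.1,0,0,0,0.0037,0,0.082,0.1,0,0,0,0.0037,0,0.082,0.1,0,0,0,0.0037,0,0.082,0.6,0,0,0,0.0037,0,0.082,0.6,0,0,0,0.0037,0,0.082,0.6,0,0,0,0.0037,0,0.05,0.6,0,0,0,0.0037,0,0,0.75,0,0,0,0.0037,0,0,0.75,0,0,0,0.0037,0,0,0.75],
  "squeeze": 25
}}

```text
clock: 30.38
position: [0.6062, -0.0987, 0.1118]
ee_rot: [0.707, 0.707, 0.0, -0.0]
ft_force: [-0.0, 0.3, 0.1]
grip_width: 0.752
grasp_force: 0.0
```

```bash
python3 -c "
from h import *
go([.6055,-.017,.114],0)"
```

```text
turn [-0. -0. -0.] shift [ 0.0817 -0.0007 -0.0021]
```

>>> {"api": "play_rows", "payload": {
  "plan": [0,0,0,0.05,0,0,0.75,0,0,0,0.0817,0,0,0.75,0,0,0,0.0817,0,0,0.75,0,0,0,0.0817,0,0.045,0.75,0,0,0,0.0817,0,0.073,0.75,0,0,0,0.0817,0,0.077,0.75,0,0,0,0.0817,0,0.077,0.2,0,0,0,0.0817,0,0.077,0.2,0,0,0,0.0817,0,0.077,0.2,0,0,0,0.0817,0,0.077,0.2,0,0,0,0.0817,0,0.073,0.2,0,0,0,0.079,0,0.073,0.2,0,0,0,0.079,0,0.073,0.2,0,0,0,0.079,0,0.077,0.2,0,0,0,0.079,0,0.077,0.2,0,0,0,0.079,0,0.077,0.7,0,0,0,0.079,0,0.077,0.7,0,0,0,0.079,0,0.077,0.7,0,0,0,0.079,0,0.04,0.7,0,0,0,0.079,0,-0.02,1]
}}

```text
clock: 32.88
position: [0.605, -0.0197, 0.1316]
ee_rot: [0.707, 0.707, -0.002, -0.001]
ft_force: [1.5, 0.3, 0.9]
grip_width: 0.893
grasp_force: 0.0
```

>>> {"api": "play_rows", "payload": {
  "plan": [0,0,0,0.05,0,-0.02,1,0,0,0,0.1,-0.003,-0.02,1,0,0,0,0.14,-0.004,-0.02,1,0,0,0,0.162,-0.004,-0.02,1,0,0,0,0.162,-0.004,-0.02,1,0,0,0,0.162,-0.004,-0.02,1,0,0,0,0.162,-0.004,-0.02,1]
}}

```text
clock: 33.75
position: [0.6028, 0.14, 0.1524]
ee_rot: [0.708, 0.706, -0.0, 0.0]
ft_force: [0.5, -1.2, -0.4]
grip_width: 1.003
grasp_force: 0.0
```

```bash
python3 -c "
from h import *
go([.6022,.1432,.04],0)"
```

```text
turn [ 0.   0.  -0.2] shift [ 0.0032 -0.0006  0.1124]
```

>>> {"api": "play_rows", "payload": {
  "plan": [0,0,0,0.002,-0.0006,0.06,1,0,0,0,0.002,-0.0006,0.1,1,0,0,0,0.002,-0.0006,0.112,1,0,0,0,0.002,-0.0006,0.112,0.5,0,0,0,0.002,-0.0006,0.112,0.5,0,0,0,0.002,-0.0006,0.112,0.5,0,0,0,0.002,-0.0006,0.112,0.5,0,0,0,0.002,-0.0006,0.108,0.5,0,0,0,-0.0012,-0.0006,0.108,0.5,0,0,0,-0.0012,-0.0006,0.108,0.5,0,0,0,-0.0012,-0.0006,0.108,0.5,0,0,0,-0.0012,-0.0006,0.112,0.5,0,0,0,-0.0012,-0.0006,0.112,0.5,0,0,0,-0.0012,-0.0006,0.112,1,0,0,0,-0.0012,-0.0006,0.112,1,0,0,0,-0.0012,-0.0006,0.112,1,0,0,0,-0.0012,-0.0006,0.07,1,0,0,0,-0.0012,-0.0006,0.01,1,0,0,0,-0.0012,-0.0006,-0.04,1],
  "squeeze": 40
}}

```text
clock: 36.12
position: [0.602, 0.1407, 0.1944]
ee_rot: [0.707, 0.707, 0.0, 0.0]
ft_force: [-0.1, 1.5, 1.1]
grip_width: 0.998
grasp_force: 0.0
```

>>> {"api": "play_rows", "payload": {
  "plan": [0,0,0,0,-0.06,0,1,0,0,0,0,-0.12,0,1,0,0,0,0,-0.18,0,1,0,0,0,0,-0.18,0,1,0,0,0,0,-0.18,0,1]
}}

```text
clock: 36.75
position: [0.4225, 0.1413, 0.1928]
ee_rot: [0.707, 0.707, 0.001, -0.0]
ft_force: [0.3, 0.2, 0.4]
grip_width: 1.002
grasp_force: 0.0
```

```bash
python3 - <<'E'
from h import *
F={'b':(.6071,-.0995),'d':(.6053,-.0196),'c':(.6035,.0604),'a':(.6017,.1404)}
m=viewer.camera_model('top'); im=viewer.camera('top')
cv2.imwrite('pics/t9.png',cv2.resize(im[135:235,165:360],None,fx=4,fy=4,interpolation=cv2.INTER_CUBIC)[:,:,::-1])
for u,v,A in blobs(bluemask(im)):
    for k,f in F.items():
        p=cast(m,(u,v),.009+H[k]*.85)[:2]
        if np.hypot(*(p-f))<.03: print(k,A,'err mm',((p-f)*1e3).round(1))
E
```

```text
b 72.0 err mm [-1.7  2.2]
d 190.5 err mm [-0.3  0.9]
c 342.0 err mm [-0.8 -0.7]
a 588.5 err mm [-1.1 -0.4]
```

View pics/t9.png

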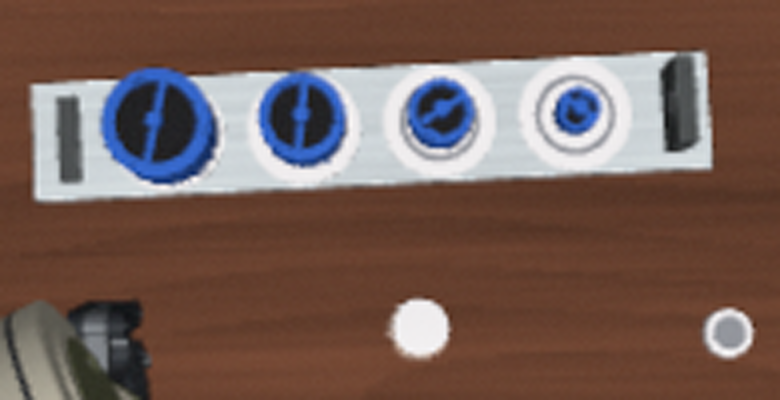

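The final view shows all four upright in order, each within about 2 mm of its disc centre. The jar is still standing and the gripper is clear.

```bash
python3 -c "
from workcell import manip
print(manip.hand_in())"
```

```text
the job is handed in; nothing more can be done
None
```

I handed the job in at about 37 s: the four housings stand upright on the discs from smallest at the tall stop to largest at the low end, each within about 3 mm of its disc centre in the last top view, all released, and the jar was left where it stood.

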